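# Draw the bottom base board from the dispenser and press it into the gluing jig

### The arm

A 6-joint arm with a two-finger parallel gripper is mounted at the origin on the work surface. World frame = base frame: x ahead of the robot, y to its left, z up, the work surface at z = 0. Lengths are in mm, angles in rad, forces in N, time in s.
With the tool pointing down it reaches from about 275 to 825 mm from the base axis. Payload 5.2 kg.
Tool frame: the origin (TCP) lies on the centre line of the jaws, within the pads' length; the fingertips stand 17 mm ahead of it and the grasp point (between the pads) lies 2 mm behind it; z points along the fingers, y is the direction in which the jaws open and shut (so a half turn about z gives the same grasp; the last joint's range is limited). The gripper opens to 93 mm and grips with 3 to 60 N. Pads are 15 mm wide; open, the fingers measure 128 mm over their backs; the gripper's body (75 mm by 188 mm) begins 65 mm behind the grasp point.
Start: joints at [1.105, 0.259, 1.535, -0, 1.348, -0.203], TCP at [142.859, 531.127, 235.653] pointing down, gripper open.
Joint ranges: [-3.14, 3.14], [-0.91, 2.08], [0.19, 2.58], [-1.22, 4.36], [0.22, 2.71], [-3.12, 3.12]. Speed limits (rad/s): [2.57, 2.57, 3.14, 3.14, 3.14, 3.14].

### API

Orientations are given as a unit quaternion [w, x, y, z].
In Python, from station import sense, read_camera, calibration, hand_in gives the robot as it stands.
- The arm moves only by the tool jog_arm, never from a script. Its argument "motion" is one flat list of numbers, 6 for each row, row after row: the shift along the tool's x, y, z in mm, then the turn, a rotation vector about the tool's x, y, z in degrees. A call has 1 to 12 rows; each row is the pose to reach, as a shift and turn from the pose commanded when the call began, along the tool's axes at that moment; what a row does not reach only later rows make up. A row lasts 1/8 s, in which the tool goes at most 62.5 mm and 10.7 degrees, less where a joint would pass 70% of its speed; a pose out of reach is approached as far as the arm can. A call with a gripper value outside its range is refused whole. "gripper" is the opening, from 0 (shut) to 1 (fully open), set as the call begins (left out, the last holds). The fingers move at their own pace and stop on an object; "newtons" is the grip in N (left out, the last holds). Time passes only in rows, so rows that repeat a pose let the fingers close. It gives the time, the measured TCP pose, the force and the opening at its end, in the units of the state.
- sense(): the state, without advancing time (a new reading comes with each control period).
- read_camera(name): name is "scene" or "top"; returns the picture (384x512x3 uint8, red, green, blue); there is no depth.
- calibration(name): a dict with "fx", "fy", "cx", "cy" (pixels), "position" and "orientation" of the camera in the world. Camera axes: x right, y down, z forward; pixel columns grow to the right and rows downward; lengths in mm; the calibration is good to about 2 mm. A picture is of the moment at which its call begins. calibration takes no time and is no camera call.
- hand_in(): hands the job in, once; it reports no verdict.
The state is a dict: "clock": time; "q": joint angles; "qvel": joint speeds; "joint_efforts": joint torques, N m; "position": TCP position; "orientation": TCP orientation; "contact_force": force on the tool from outside, world axes, zero at the start; "ft_torque": the same for the moment, N m; "finger_gap": finger opening in mm.
Only numpy, scipy, OpenCV 4.12 (cv2) and the standard library are available. Lean on these libraries where they do the work, as an engineer would, in place of code of your own. Each camera call takes 0.05 s, during which the arm holds its last target.

### The job

Load the gluing jig with the next base board: pull the magenta board at the bottom of the dispenser straight out through the front slot until it is completely clear, letting the other boards drop down and stay inside. Then lay it in the recess of the white jig and press it down past the sprung balls until it is fully home, flush with the top of the jig, and let go. Do not knock over or push around the things standing about.

Things in the scene. Friction and masses are not known exactly. Their poses are not given: they have to be found in the camera images.
- dispenser: Fixed plywood board dispenser, outer width 72 mm, walls up to 160 mm. Origin: on the table under the middle of its front face; own +x runs from the front into the stack, boards come out along -x, z up. Cavity 139 x 60 mm (x = 6 to 145 mm), floor 60 mm above the table. Two front posts (x = 0 to 6 mm) hold the stack back above the slot.
- slot (a point): Middle of the slot's lower edge in the dispenser's front face, 60 mm above the table, axes as the dispenser. The slot is 60 mm wide and 17 mm high, so only the lowest board can pass. Side walls close its sides.
- tongue_end (a point): Top middle of the free end of the aluminium tongue, 185 mm before the front (dispenser x = -185 mm, z = 60 mm). The tongue is 30 mm wide and level with the cavity floor; boards slide out onto it and overhang it by 13 mm on each side, with free space beside and below for fingers (20 mm wide foot underneath).
- lip_edge (a point): Middle of the outer edge of the loading lip: a 72 mm wide board flaring 45 degrees up and out from the top of the dispenser's front, over the slot. This edge is at dispenser x = -20 mm, 192 mm above the table; it blocks a tool that comes straight down onto the projecting board end.
- board1: The magenta base board, lowest in the stack: flat rigid slab 130 x 56 x 12 mm, about 70 g. Origin at its centre; x along the 130 mm length, y along the 56 mm width, z through the thickness. At the start it lies on the dispenser floor, parallel to the dispenser, its leading end already sticking 38 to 46 mm out of the slot above the tongue; the stack rests on its rear part.
- jig: Fixed gluing jig, white blocks on a grey plate 190 x 104 mm. Origin: on the table under the middle of its recess; x along the recess's length (either way round is equal), z up. Recess 134 x 60 mm, 12 mm deep: floor 16 mm, top 28 mm above the table, so a board pressed home is flush with the top.
- recess (a point): Middle of the recess floor, 16 mm above the table, axes as the jig. The recess's long sides are open over the middle 64 mm (between corner blocks), so fingers can reach past the board's long edges down to 8 mm above the table, beside a 46 mm wide centre rib.
- ball (a point): Centre of the sprung steel ball (6 mm radius) in one end wall of the recess, 19.5 mm above the table; the other end has the same. Each sticks 3 mm into the recess and pushes with 2 to 3 N: a board only laid in stays about 4 to 7 mm proud on the balls; 5 to 10 N down on its middle moves it past them to the floor, where it stays.
- board2: orange board of the same size (130 x 56 x 12 mm, origin at its centre), number 2 from the bottom of the stack in the dispenser; it must stay in and drops 12 mm when the magenta one has left.
- board3: yellow board of the same size (130 x 56 x 12 mm, origin at its centre), number 3 from the bottom of the stack in the dispenser; it must stay in and drops 12 mm when the magenta one has left.
- board4: green board of the same size (130 x 56 x 12 mm, origin at its centre), number 4 from the bottom of the stack in the dispenser; it must stay in and drops 12 mm when the magenta one has left.
- board5: purple board of the same size (130 x 56 x 12 mm, origin at its centre), number 5 from the bottom of the stack in the dispenser; it must stay in and drops 12 mm when the magenta one has left.
- glue: Bystander: white glue bottle, orange cap, 56 mm across, 150 mm tall; origin at the middle of its underside.
- spool: Bystander: spool of natural twine standing up, 60 mm across, 60 mm tall; origin at the middle of its underside.
- mug: Bystander: white ceramic mug, 76 mm across, 90 mm tall; origin at the middle of its underside.
- tube: Bystander: standing cardboard tube, 64 mm across, 110 mm tall; origin at the middle of its underside.
- jar: Bystander: amber glass jar with green cap, 68 mm across, 85 mm tall; origin at the middle of its underside.
- scissors: Bystander: scissors with green handles lying flat, about 175 mm long, 9 mm thick; origin at the middle of its underside.
- brush: Bystander: wooden brush lying flat; origin at the middle of its underside.
Things that resemble listed ones, but are neither listed nor needed, are in the scene too. Of the things like the board1, leave any that is black or brown; of the rest the smaller one is meant.

How it is judged:
By the outcome, as a careful person would: the job done as asked, in the order asked, and still so for the second after the job is handed in, with the robot touching nothing.
It also fails if it takes over 58 s, if anything falls off the work surface, if the arm or the gripper's body presses on something with over 40 N, if the wrist force passes 120 N, or if a joint passes its speed limit or range.

## Working session

There is one attempt and no reset: what is moved stays moved. The work goes in short steps, Python scripts to look and compute and a tool call to move; the robot and the scene stay as the last step left them, time stands still between calls to the robot, and variables do not carry over. Pictures are saved under pics/ and viewed, and the job is handed in when it is done.

Besides the shell and the picture viewer there is one more tool, called after "Emit:" as a command line: name --argument value ..., lists and objects as JSON in quotes. jog_arm: Moves the arm, as the interface text tells. Its arguments: {"type":"object","properties":{"motion":{"type":"array"},"gripper":{"type":"number"},"newtons":{"type":"number"}},"required":["motion"]}

```bash
ls; mkdir -p pics; python3 - <<'E'
from station import *
import cv2
for n in ["scene","top"]:
    im=read_camera(n); cv2.imwrite(f"pics/{n}0.png",im[:,:,::-1]); print(n,calibration(n))
s=sense(); print(s)
E
```

```text
pics
scene {'fx': 348.26397683137435, 'fy': 348.26397683137435, 'cx': 256.2083905037231, 'cy': 181.74387737034763, 'position': array([1068.87829488,  461.80881998,  789.34241733]), 'orientation': array([-0.17286652,  0.36903289,  0.83516187, -0.36937317])}
top {'fx': 458.9538169456953, 'fy': 458.9538169456953, 'cx': 252.1700788885717, 'cy': 192.07675046160884, 'position': array([ 426.12289116,   20.784575  , 1491.17147893]), 'orientation': array([ 0.01608913, -0.70451572,  0.70885309, -0.0304309 ])}
{'clock': 0.1, 'q': array([ 1.10518094e+00,  2.59245735e-01,  1.53594598e+00,  1.82639232e-05,
        1.34800347e+00, -2.02787608e-01]), 'qvel': array([ 0.00013293, -0.00130438, -0.00203347,  0.00255738,  0.00016592,
       -0.00097136]), 'joint_efforts': array([ 2.95604143e-03, -4.38199925e+01, -2.84644085e+01,  7.18440791e-02,
        3.62020754e-02, -4.90383286e-06]), 'position': array([142.6538018 , 530.70900442, 234.92504671]), 'orientation': array([-2.71239202e-04,  1.31037935e-01,  9.91377031e-01, -7.54013152e-04]), 'contact_force': array([0.42546475, 0.12458926, 0.58751988]), 'ft_torque': array([-0.00178474,  0.04124464,  0.01195445]), 'finger_gap': 93.25354989377615}
```

```bash
python3 - <<'E'
import cv2
for n in ["scene","top"]:
    im=cv2.imread(f"pics/{n}0.png"); cv2.imwrite(f"pics/{n}0b.png",cv2.resize(im,(800,600),interpolation=cv2.INTER_CUBIC))
E
```

```text
(no output)
```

View pics/scene0b.png

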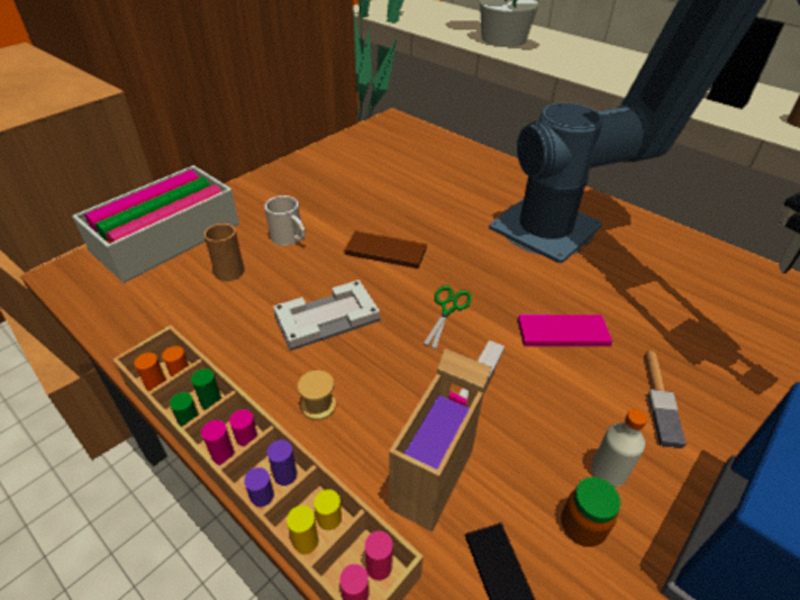

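View pics/top0b.png

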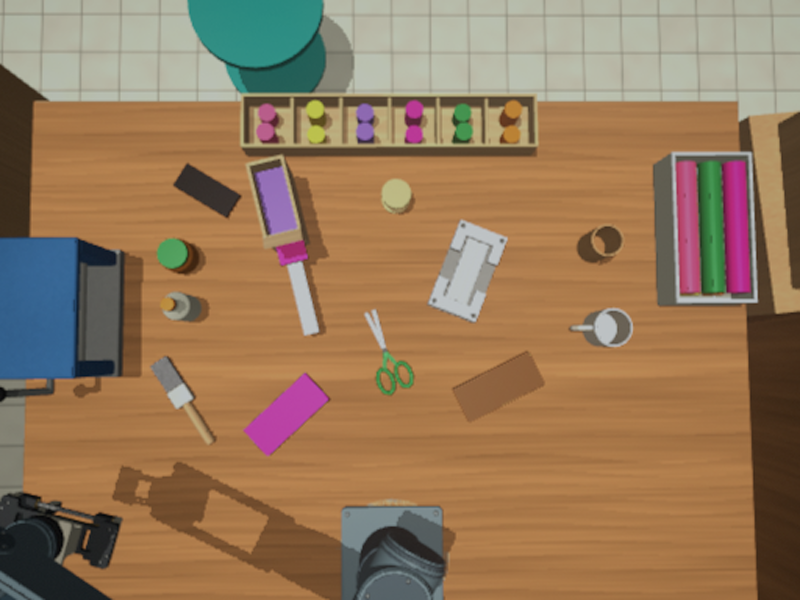

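The top view shows the dispenser at about (280,200), with its tongue running to (310,330) and the magenta end showing at (292,252). The jig is at (467,270).

Board candidates, in the enlarged top view:
- **Magenta in the slot:** (292,252)
- **Loose magenta, larger:** (287,414)
- **Brown:** (498,386)
- **Black:** (207,190)

I'll crop these to confirm which is meant.

```bash
cat > h.py <<'E'
import numpy as np, cv2
from scipy.spatial.transform import Rotation as R
from station import calibration
def cam(n):
    c=calibration(n); q=c['orientation']; return c,R.from_quat([q[1],q[2],q[3],q[0]]).as_matrix(),np.array(c['position'])
def ray(n,uv,z):
    c,M,p=cam(n); uv=np.atleast_2d(uv).astype(float)
    d=np.c_[(uv[:,0]-c['cx'])/c['fx'],(uv[:,1]-c['cy'])/c['fy'],np.ones(len(uv))]@M.T
    return p+d*((z-p[2])/d[:,2])[:,None]
def proj(n,P):
    c,M,p=cam(n); x=(np.atleast_2d(P)-p)@M
    return np.c_[c['fx']*x[:,0]/x[:,2]+c['cx'],c['fy']*x[:,1]/x[:,2]+c['cy']]
E
python3 - <<'E'
import cv2
t=cv2.imread("pics/top0.png"); s=cv2.imread("pics/scene0.png")
def crop(im,x,y,w,h,k,o): cv2.imwrite(o,cv2.resize(im[y:y+h,x:x+w],None,fx=k,fy=k,interpolation=cv2.INTER_CUBIC))
crop(t,145,90,80,130,4.6,"pics/c1.png"); crop(t,265,130,70,85,7,"pics/c2.png"); crop(s,235,200,130,140,4.2,"pics/c3.png")
E
```

```text
(no output)
```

View pics/c1.png

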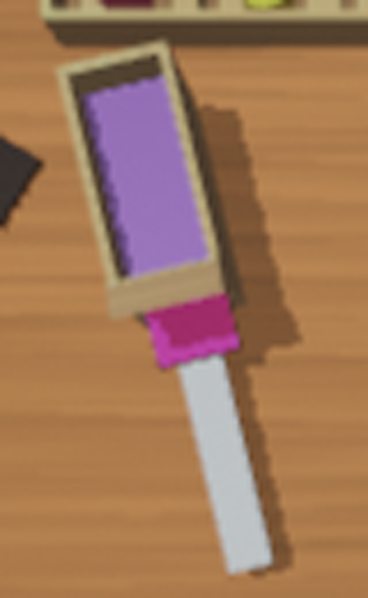

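View pics/c2.png

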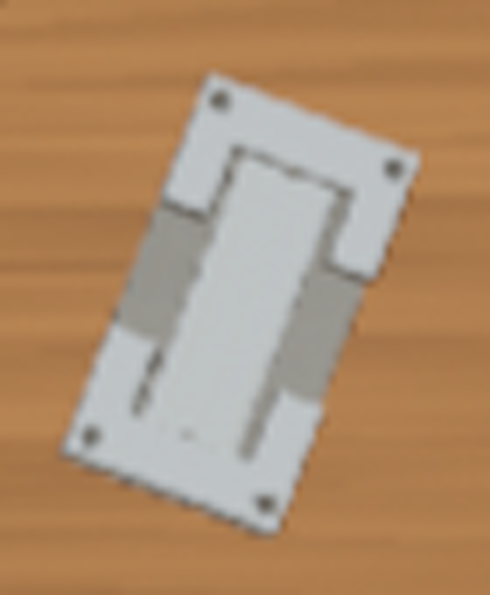

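View pics/c3.png

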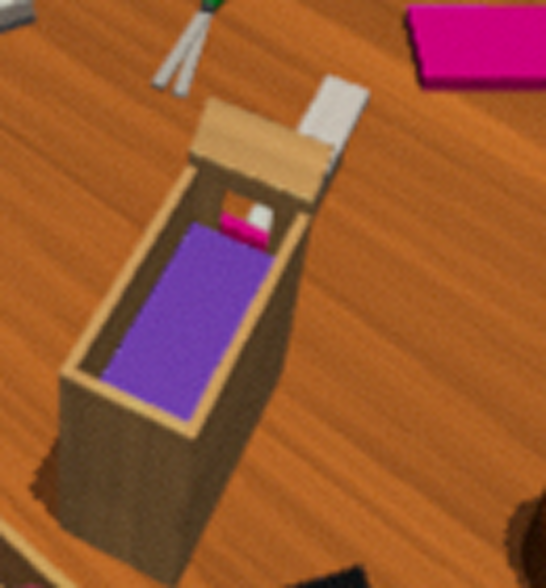

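The crop confirms it: board1 is the magenta piece between the lip and the tongue (c1 at about (195,330)). The loose magenta one is larger. The jig shows its four screw dots and the recess clearly.

```bash
python3 - <<'E'
from h import *
t=cv2.imread("pics/top0.png"); hsv=cv2.cvtColor(t,cv2.COLOR_BGR2HSV)
H,S,V=[hsv[:,:,i].astype(int) for i in range(3)]
def big(m,x0,y0,x1,y1):
    k=np.zeros(m.shape,np.uint8); k[y0:y1,x0:x1]=m[y0:y1,x0:x1]*255
    c,_=cv2.findContours(k,cv2.RETR_EXTERNAL,cv2.CHAIN_APPROX_NONE); return max(c,key=cv2.contourArea)
def show(name,c,z):
    W=ray('top',c[:,0,:],z)[:,:2].astype(np.float32)
    r=cv2.minAreaRect(W); b=cv2.boxPoints(r); print(name,'z',z,'centre',np.round(r[0],1),'size',np.round(r[1],1),'\n',np.round(b,1)); return W,b
ct=big((S<60)&(V>120),175,160,212,220); show('tongue',ct,60)
mag=((H>140)&(H<175)&(S>120))
cm=big(mag,165,140,205,180); show('board1 72',cm,72)
cl=big(mag,150,230,220,300); W,b=show('loose',cl,12)
cj=big((S<60)&(V>90),270,135,330,212); show('jig28',cj,28)
pj=ct[:,0,:]
# purple top board
cp=big((H>120)&(H<140)&(S>60)&(V>100),155,95,200,160); show('purple',cp,120)
# dispenser axis from tongue long axis
pts=ray('top',ct[:,0,:],60)[:,:2]; c0=pts.mean(0); u,s,v=np.linalg.svd(pts-c0); print('axis tongue',v[0])
pts=ray('top',cp[:,0,:],120)[:,:2]; c0=pts.mean(0); u,s,v=np.linalg.svd(pts-c0); print('axis purple',v[0])
E
```

```text
tongue z 60 centre [526.9 174.2] size [147.3  31.7] 
 [[451.7 171.7]
 [459.3 141. ]
 [602.2 176.6]
 [594.6 207.4]]
board1 72 z 72 centre [615.9 194.5] size [38.7 55.5] 
 [[590.4 216.8]
 [603.8 162.9]
 [641.4 172.3]
 [628.  226.2]]
loose z 12 centre [292.2 212.8] size [ 73.6 172.2] 
 [[206.8 251.3]
 [323.4 124.5]
 [377.5 174.3]
 [260.9 301.1]]
jig28 z 28 centre [ 583.1 -159.9] size [106.7 190. ] 
 [[ 475.1 -174.1]
 [ 651.4 -244.8]
 [ 691.1 -145.8]
 [ 514.7  -75.1]]
purple z 120 centre [712.2 220.3] size [122.8  52.5] 
 [[646.2 230.8]
 [659.  179.9]
 [778.1 209.8]
 [765.3 260.7]]
axis tongue [-0.97182829 -0.23568998]
axis purple [-0.97066984 -0.24041642]
```

```bash
python3 - <<'E'
from h import *
t=cv2.imread("pics/top0.png"); g=cv2.cvtColor(t,cv2.COLOR_BGR2GRAY)
# jig dots near crop pixel positions /7 + offset
D=[]
for x,y in [(219,99),(394,168),(90,435),(264,502)]:
    x=x/7+265;y=y/7+130; xi,yi=int(round(x)),int(round(y)); w=g[yi-3:yi+4,xi-3:xi+4].astype(float); w=np.clip(np.median(w)-15-w,0,None)
    yy,xx=np.mgrid[yi-3:yi+4,xi-3:xi+4]; D.append([(w*xx).sum()/w.sum(),(w*yy).sum()/w.sum()])
P=ray('top',D,28)[:,:2]; print(np.round(P,1),P.mean(0)); 
for a,b in[(0,2),(1,3)]: v=P[a]-P[b]; print(np.hypot(*v),np.degrees(np.arctan2(v[1],v[0])))
for a,b in[(0,1),(2,3)]: v=P[a]-P[b]; print(np.hypot(*v),np.degrees(np.arctan2(v[1],v[0]))-90)
s=cv2.imread("pics/scene0.png"); k=2.2
def fr(o,a): a=np.radians(a); return lambda X:np.array([[o[0]+x*np.cos(a)-y*np.sin(a),o[1]+x*np.sin(a)+y*np.cos(a),z] for x,y,z in X])
d=fr((635.2,200.5),13.8); j=fr(P.mean(0),-21.8)
S=[d([(-185,15,60),(-185,-15,60)]),d([(-20,36,192),(-20,-36,192),(0,-36,172),(0,36,172)]),d([(151,36,160),(151,-36,160),(0,-36,160)]),d([(-40,28,72),(-40,-28,72),(6,-28,72)]),
 j([(95,52,28),(95,-52,28),(-95,-52,28),(-95,52,28),(95,52,28)]),j([(67,30,28),(67,-30,28),(-67,-30,28),(-67,30,28),(67,30,28)])]
for n,im,(x,y,w,h) in [('scene',s,(165,165,170,180)),('top',t,(145,85,195,140))]:
    k=540/h if n=='scene' else 4; c=cv2.resize(im[y:y+h,x:x+w],None,fx=k,fy=k,interpolation=cv2.INTER_CUBIC)
    for L in S: cv2.polylines(c,[((proj(n,L)-[x,y]+.5)*k).round().astype(np.int32)],False,(255,255,0),1)
    cv2.imwrite(f"pics/ov_{n}.png",c)
E
```

```text
[[ 680.5 -150.4]
 [ 642.7 -234.7]
 [ 520.8  -88.1]
 [ 486.8 -172.9]] [ 582.69491978 -161.54572047]
171.39136764552322 -21.332633099006614
167.66565783388634 -21.642586238670926
92.38876787914656 -24.143473037120145
91.37411968245601 -21.835822191318798
```

View pics/ov_scene.png

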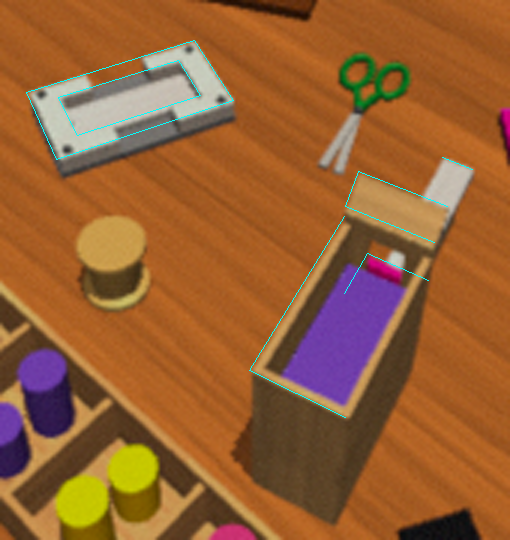

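View pics/ov_top.png

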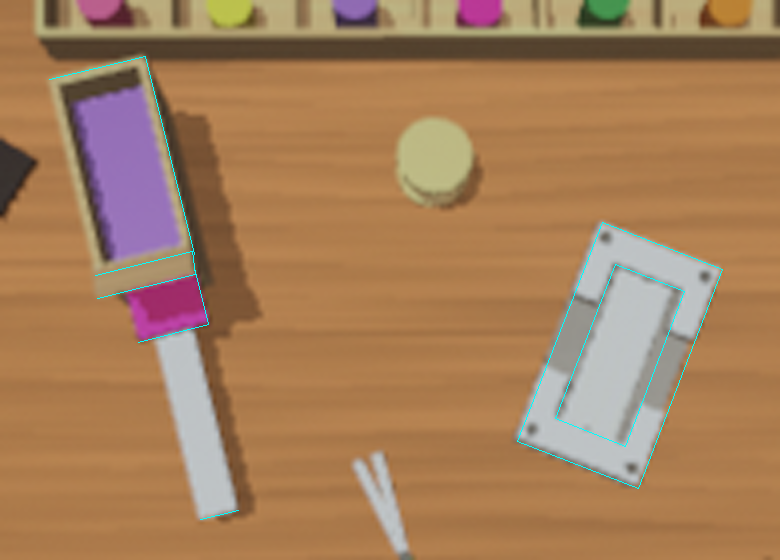

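The overlays agree to about 1 px in both views: tongue end, lip, jig outline and recess. The loose magenta board measures 172x73 mm, so it is the larger decoy. Next I'll plan the tilted approach under the lip.

```bash
cat >> h.py <<'E'
A=np.radians(13.8); F=np.array([635.2,200.5,0]); DX=np.array([np.cos(A),np.sin(A),0]); DY=np.array([-np.sin(A),np.cos(A),0]); Z=np.array([0,0,1.])
JA=np.radians(-21.7); JC=np.array([582.8,-161.,0]); JX=np.array([np.cos(JA),np.sin(JA),0]); JY=np.array([-np.sin(JA),np.cos(JA),0])
def disp(x,y,z): return F+x*DX+y*DY+z*Z
def jig(x,y,z): return JC+x*JX+y*JY+z*Z
def Rt(yaw,tilt): # tool y at yaw+90deg in world, z down, tilted (tip toward +yaw dir)
    c,s=np.cos(yaw),np.sin(yaw); M=np.array([[-c,-s,0],[-s,c,0],[0,0,-1]]).T
    return R.from_matrix(M)*R.from_rotvec([0,-np.radians(tilt),0])
def cur():
    from station import sense
    s=sense(); q=s['orientation']; return np.array(s['position']),R.from_quat([q[1],q[2],q[3],q[0]]),s
def rel(p,Rm,p0=None,R0=None):
    if p0 is None: p0,R0,_=cur()
    return np.round(R0.inv().apply(p-p0),1),np.round((R0.inv()*Rm).as_rotvec(degrees=True),2)
E
python3 - <<'E'
from h import *
p0,R0,s=cur()
T=Rt(A,30); g=disp(-28,0,66)
print(R0.as_matrix().round(3)); print(T.as_matrix().round(3))
for b in (90,0): p=g-T.apply([0,0,b]); print(b,p.round(1),rel(p,T))
print('rel',rel(g,T,g-T.apply([0,0,90]),T))
E
```

```text
[[-0.966  0.26  -0.001]
 [ 0.26   0.966 -0.001]
 [ 0.    -0.002 -1.   ]]
[[-0.841 -0.239  0.486]
 [-0.207  0.971  0.119]
 [-0.5    0.    -0.866]]
90 [564.3 183.1 143.9] (array([-497.5, -226. ,   91.2]), array([ -7.64, -29.4 , -28.17]))
0 [608.  193.8  66. ] (array([-537. , -204.1,  169.1]), array([ -7.64, -29.4 , -28.17]))
rel (array([ 0.,  0., 90.]), array([0., 0., 0.]))
```

Emit:
jog_arm --motion '[-41,-19,0,-0.6,-2.5,-2.3,-83,-38,0,-1.3,-5,-4.7,-124,-56,0,-1.9,-7.4,-7,-166,-75,0,-2.5,-9.8,-9.4,-207,-94,0,-3.2,-12.2,-11.7,-249,-113,0,-3.8,-14.7,-14.1,-290,-132,5,-4.5,-17.2,-16.4,-332,-151,15,-5.1,-19.6,-18.8,-373,-169,30,-5.7,-22,-21.1,-415,-188,50,-6.4,-24.5,-23.5,-456,-207,70,-7,-27,-25.8,-497.5,-226,91,-7.64,-29.4,-28.17]' --gripper 1

```text
clock: 1.6
position: [565.3, 182.4, 144.0]
orientation: [0.258, -0.116, 0.959, 0.031]
contact_force: [0.1, 1.1, -0.5]
finger_gap: 93.2
```

```bash
python3 - <<'E'
from h import *
from station import read_camera
T=Rt(A,30); g=disp(-28,0,66); p,r,s=cur(); print(s['clock'],p.round(1),s['q'].round(2),s['qvel'].round(2),rel(g,T))
for n in("scene","top"):
    im=read_camera(n)[:,:,::-1]; cv2.imwrite(f"pics/{n}1.png",im)
    x,y,w,h=(200,150,200,150) if n=='scene' else (130,90,150,130); cv2.imwrite(f"pics/{n}1c.png",cv2.resize(im[y:y+h,x:x+w],None,fx=4,fy=4,interpolation=cv2.INTER_CUBIC))
E
```

```text
1.6 [565.3 182.4 144. ] [ 0.07  0.18  2.02  0.21  0.43 -1.9 ] [-0.76  0.46  0.13  1.27 -0.82 -2.16] (array([ 0.9,  0.9, 89.7]), array([0.04, 0.14, 0.05]))
```

View pics/scene1c.png

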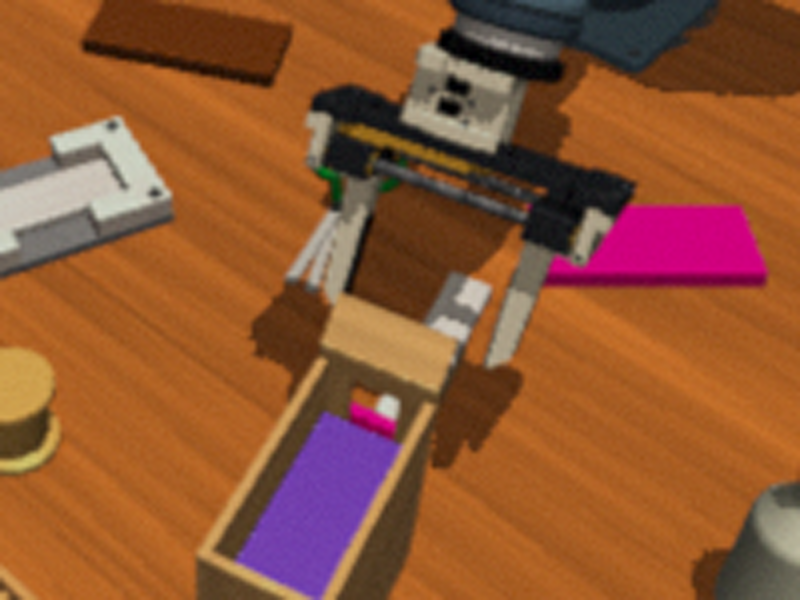

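View pics/top1c.png

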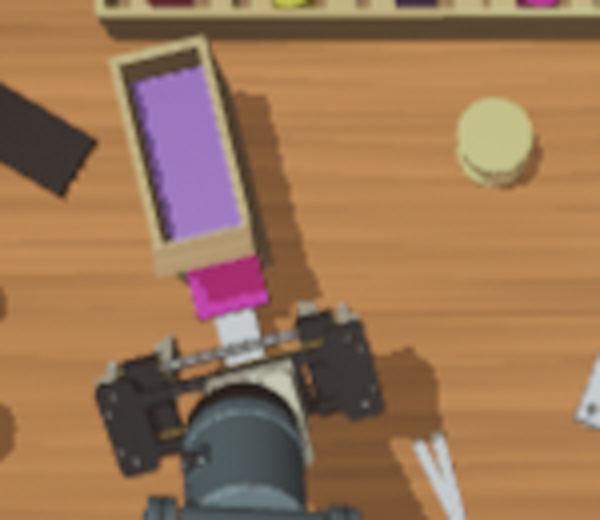

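The gripper is lined up before the slot, straddling the tongue, with the lip clear. q5 is only 0.43 and its limit is 0.22, and pulling back will lower it further. I'll use a smaller tilt of 22°, which still clears the lip by about 15 mm.

```bash
python3 - <<'E'
from h import *
T=Rt(A,22); g=disp(-30,0,66); p,r,s=cur(); print(s['clock'],p.round(1),s['q'].round(3),s['qvel'].round(2))
for b in (85,30,0): print(rel(g-T.apply([0,0,b]),T))
E
```

```text
1.7 [565.5 180.2 141.8] [ 0.07   0.185  2.023  0.204  0.426 -1.902] [ 0.06 -0.04 -0.01 -0.09  0.09  0.23]
(array([-10.8,   3.2,   2.7]), array([-0.05,  7.89, -0.18]))
(array([-3.2,  3.2, 57.2]), array([-0.05,  7.89, -0.18]))
(array([ 0.9,  3.2, 86.9]), array([-0.05,  7.89, -0.18]))
```

Emit:
jog_arm --motion '[-5,1.5,1,0,4,0,-10.8,2,2,0,7.9,0,-10.8,2,2,0,7.9,0,-10.8,2,2,0,7.9,0]'

```text
clock: 2.2
position: [573.0, 188.5, 147.8]
orientation: [0.19, -0.118, 0.974, 0.024]
contact_force: [0.3, 0.4, 0.1]
finger_gap: 92.9
```

```bash
python3 - <<'E'
from h import *
T=Rt(A,22); g=disp(-30,0,66); p,r,s=cur(); print(s['clock'],p.round(1),s['q'].round(3),s['qvel'].round(2),s['contact_force'].round(1))
for b in (85,30,0): print(rel(g-T.apply([0,0,b]),T))
E
```

```text
2.2 [573.  188.5 147.8] [ 0.101  0.233  1.875  0.089  0.653 -1.772] [-0.   -0.01  0.01  0.    0.   -0.  ] [0.3 0.4 0.1]
(array([-0.2, -3.2,  3.3]), array([ 0.1 ,  0.13, -0.01]))
(array([-0.1, -3.2, 58.3]), array([ 0.1 ,  0.13, -0.01]))
(array([-0. , -3.3, 88.3]), array([ 0.1 ,  0.13, -0.01]))
```

Emit:
jog_arm --motion '[0,-2,12,0,0,0,0,-3.3,26,0,0,0,0,-3.3,42,0,0,0,0,-3.3,56,0,0,0,0,-3.3,68,0,0,0,0,-3.3,78,0,0,0,0,-3.3,85,0,0,0,0,-3.3,88,0,0,0,0,-3.3,88,0,0,0,0,-3.3,88,0,0,0]'

```text
clock: 3.45
position: [607.3, 192.9, 67.3]
orientation: [0.191, -0.118, 0.974, 0.024]
contact_force: [-0.8, 0.2, -0.2]
finger_gap: 92.8
```

```bash
python3 - <<'E'
from h import *
from station import read_camera
T=Rt(A,22); g=disp(-30,0,66); p,r,s=cur(); print(s['clock'],p.round(1),s['q'].round(3),s['qvel'].round(2),s['contact_force'].round(1),rel(g,T))
for n in("scene","top"):
    im=read_camera(n)[:,:,::-1]; cv2.imwrite(f"pics/{n}2.png",im)
    x,y,w,h=(230,170,110,100) if n=='scene' else (140,120,110,90); cv2.imwrite(f"pics/{n}2c.png",cv2.resize(im[y:y+h,x:x+w],None,fx=5.5,fy=5.5,interpolation=cv2.INTER_CUBIC))
E
```

```text
3.45 [607.3 192.9  67.3] [ 0.103  0.401  1.877  0.115  0.482 -1.8  ] [-0. -0.  0. -0. -0. -0.] [-0.8  0.2 -0.2] (array([1.5, 0.7, 0.8]), array([ 0.06,  0.21, -0.02]))
```

View pics/scene2c.png

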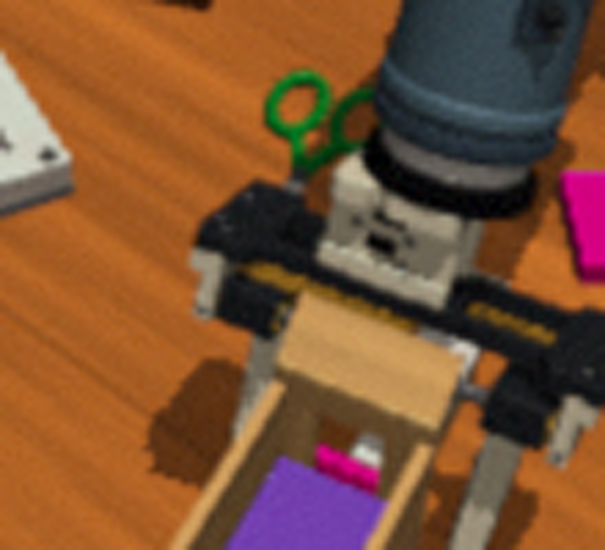

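View pics/top2c.png

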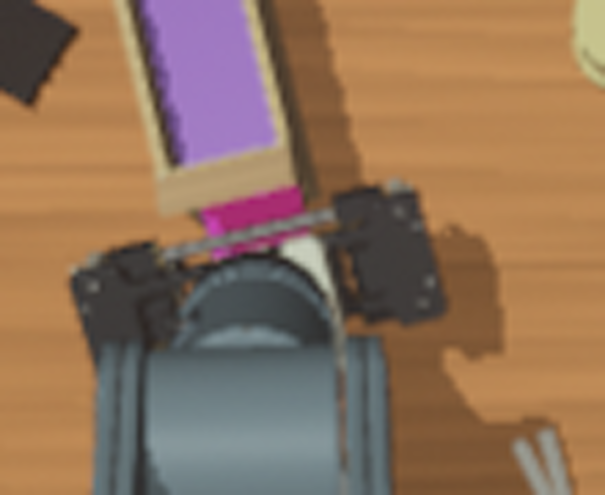

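The fingers straddle the projecting board, under and in front of the lip, with no contact. Now I'll close.

Emit:
jog_arm --motion '[0,0,0,0,0,0,0,0,0,0,0,0,0,0,0,0,0,0,0,0,0,0,0,0,0,0,0,0,0,0,0,0,0,0,0,0]' --gripper 0.4 --newtons 30

```text
clock: 4.3
position: [607.1, 192.9, 66.8]
orientation: [0.191, -0.118, 0.974, 0.024]
contact_force: [-0.7, 0.8, 0.2]
finger_gap: 55.8
```

```bash
python3 - <<'E'
from h import *
p,r,s=cur(); print(s['clock'],p.round(1),s['q'].round(3),s['contact_force'].round(1),s['finger_gap'])
for d in (30,60,112): print(np.round(r.inv().apply(-d*DX),1))
E
```

```text
4.3 [607.1 192.9  66.8] [ 0.103  0.401  1.878  0.115  0.482 -1.8  ] [-0.7  0.8  0.2] 55.841460155362576
[ 27.8   0.  -11.3]
[ 55.6   0.  -22.6]
[103.7   0.  -42.2]
```

Emit:
jog_arm --motion '[4.6,0,-1.9,0,0,0,11.6,0,-4.7,0,0,0,20.4,0,-8.3,0,0,0,27.8,0,-11.3,0,0,0,27.8,0,-11.3,0,0,0]'

```text
clock: 4.92
position: [576.6, 185.5, 66.8]
orientation: [0.19, -0.118, 0.974, 0.024]
contact_force: [-4.9, -2.0, 6.0]
finger_gap: 55.4
```

```bash
python3 - <<'E'
from h import *
p,r,s=cur(); print(s['clock'],p.round(1),s['q'].round(3),s['contact_force'].round(1),s['finger_gap'])
T=Rt(A,22); print(rel(disp(-143,0,67),T), (p-F)@DX,(p-F)@DY)
E
```

```text
4.925 [576.6 185.5  66.8] [ 0.094  0.358  1.952  0.129  0.454 -1.822] [-4.9 -2.   6. ] 55.36171109426073
(array([ 76.4,   0.6, -31.2]), array([ 0.08,  0.07, -0.03])) -60.51467130253292 -0.621498095071734
```

Emit:
jog_arm --motion '[7,0,-2.8,0,0,0,16,0,-6.5,0,0,0,26,0,-10.6,0,0,0,36,0,-14.6,0,0,0,46,0,-18.7,0,0,0,56,0,-22.8,0,0,0,66,0,-26.8,0,0,0,73,0,-29.7,0,0,0,76,0,-31,0,0,0,76,0,-31,0,0,0]'

```text
clock: 6.18
position: [497.7, 166.1, 66.8]
orientation: [0.19, -0.118, 0.974, 0.024]
contact_force: [-2.5, -0.6, 5.4]
finger_gap: 55.2
```

```bash
python3 - <<'E'
from h import *
from station import read_camera
p,r,s=cur(); print(s['clock'],p.round(1),s['q'].round(3),s['contact_force'].round(1),s['finger_gap'])
T=Rt(A,22); print(rel(disp(-143,0,67),T), (p-F)@DX,(p-F)@DY)
for n in("scene","top"):
    im=read_camera(n)[:,:,::-1]; cv2.imwrite(f"pics/{n}3.png",im)
    x,y,w,h=(230,170,120,130) if n=='scene' else (140,100,110,110); cv2.imwrite(f"pics/{n}3c.png",cv2.resize(im[y:y+h,x:x+w],None,fx=4.6,fy=4.6,interpolation=cv2.INTER_CUBIC))
E
```

```text
6.175 [497.7 166.1  66.8] [ 0.063  0.24   2.14   0.181  0.387 -1.904] [-2.5 -0.6  5.4] 55.23803634773889
(array([ 1.1,  0.6, -0.7]), array([ 0.08,  0.11, -0.02])) -141.75317953592727 -0.6389315569822361
```

View pics/scene3c.png

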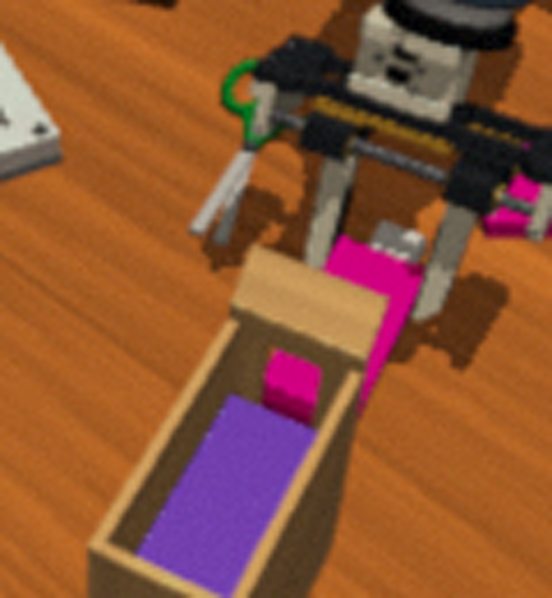

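View pics/top3c.png

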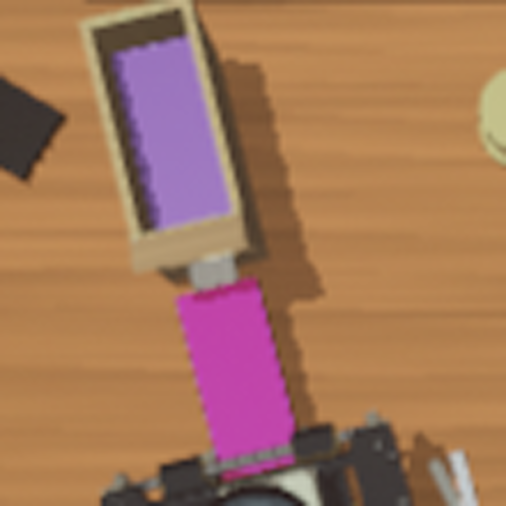

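The magenta board is clear: tongue metal shows between its rear edge and the lip, at about (213,272) in the top crop. The purple stack has dropped and stayed in. I'll measure the board, then let go and regrasp it vertically at its centre.

```bash
python3 - <<'E'
from h import *
t=cv2.imread("pics/top3.png"); hsv=cv2.cvtColor(t,cv2.COLOR_BGR2HSV)
H,S,V=[hsv[:,:,i].astype(int) for i in range(3)]
m=((H>140)&(H<175)&(S>120)); k=np.zeros(m.shape,np.uint8); k[150:205,165:215]=m[150:205,165:215]*255
c=max(cv2.findContours(k,cv2.RETR_EXTERNAL,cv2.CHAIN_APPROX_NONE)[0],key=cv2.contourArea)
W=ray('top',c[:,0,:],72); X=(W-F)@DX; Y=(W-F)@DY
print('x range',X.min(),X.max(),'y',Y.min(),Y.max())
q=(X>-120)&(X<-50)
for sd,f in(('L',Y>0),('R',Y<0)):
    a=np.polyfit(X[q&f],Y[q&f],1); print(sd,a,np.polyval(a,-85))
T=Rt(A,0); p,r,s=cur(); 
T1=r; print('lift back',)
g=disp(-87,-.5,71)
print('pre',rel(g+60*Z,T), 'grasp',rel(g,T,g+60*Z,T))
E
```

```text
x range -135.31772189350067 -20.495211606253164 y -29.984868798482935 27.2835818287321
L [2.46817176e-02 2.75167992e+01] 25.4188532063461
R [ 2.09182143e-02 -2.65171665e+01] -28.295214691139044
lift back
pre (array([-74.7,   0.2, -39. ]), array([ 0.08, 22.12, -0.  ])) grasp (array([ 0.,  0., 60.]), array([0., 0., 0.]))
```

Emit:
jog_arm --motion '[0,0,0,0,0,0,0,0,0,0,0,0,0,0,0,0,0,0,0,0,0,0,0,0,0,0,0,0,0,0,0,0,-12,0,0,0,-12,0,-28,0,4,0,-28,0,-36,0,9,0,-45,0,-39,0,14,0,-60,0,-39,0,18,0,-74,0,-39,0,22,0,-74,0,-39,0,22,0]' --gripper 1

```text
clock: 7.78
position: [552.4, 179.0, 131.7]
orientation: [0.003, -0.12, 0.993, 0.001]
contact_force: [-0.6, 0.2, -0.9]
finger_gap: 93.1
```

```bash
python3 - <<'E'
from h import *
from station import read_camera
p,r,s=cur(); print(s['clock'],p.round(1),s['q'].round(3),s['contact_force'].round(1),s['finger_gap'])
T=Rt(A,0); print((p-F)@DX,(p-F)@DY,rel(disp(-86,-1.2,71),T))
for n in("scene","top"):
    im=read_camera(n)[:,:,::-1]; cv2.imwrite(f"pics/{n}4.png",im)
    x,y,w,h=(230,170,120,130) if n=='scene' else (140,100,110,110); cv2.imwrite(f"pics/{n}4c.png",cv2.resize(im[y:y+h,x:x+w],None,fx=4.6,fy=4.6,interpolation=cv2.INTER_CUBIC))
E
```

```text
7.775 [552.4 179.  131.7] [ 1.210e-01  3.970e-01  1.606e+00  1.000e-03  1.134e+00 -1.692e+00] [-0.6  0.2 -0.9] 93.13919953044461
-85.53051905540319 -1.1286188295861708 (array([ 0.8, -0.1, 60.7]), array([ 0.04,  0.3 , -0.  ]))
```

View pics/scene4c.png

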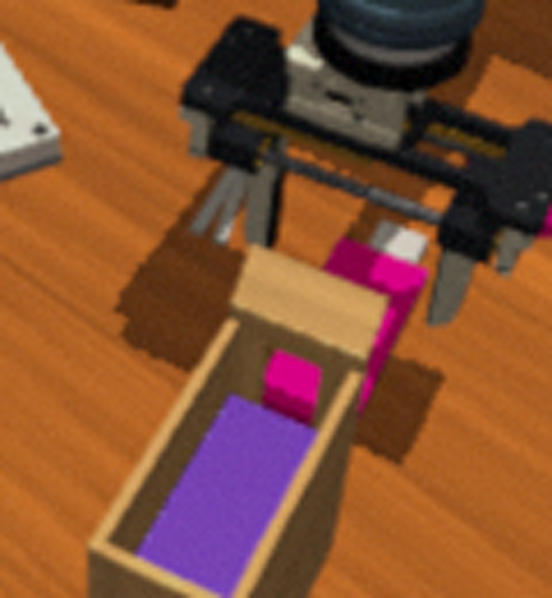

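View pics/top4c.png

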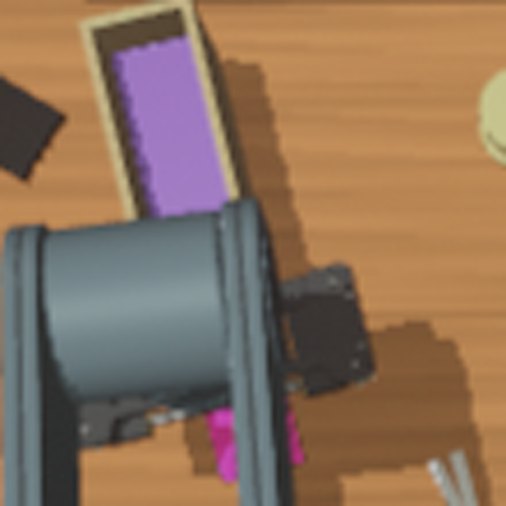

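The board lies still on the tongue and the gripper is vertical over its middle. Next: descend and grip.

Emit:
jog_arm --motion '[0.8,0,12,0,0,0,0.8,0,28,0,0,0,0.8,0,44,0,0,0,0.8,0,55,0,0,0,0.8,0,60,0,0,0,0.8,0,60.5,0,0,0]'

```text
clock: 8.62
position: [549.9, 178.8, 70.0]
orientation: [0.001, -0.12, 0.993, 0.001]
contact_force: [0.6, -1.1, 1.0]
finger_gap: 92.6
```

Emit:
jog_arm --motion '[0,0,0,0,0,0,0,0,0,0,0,0,0,0,0,0,0,0,0,0,0,0,0,0,0,0,0,0,0,0,0,0,0,0,0,0]' --gripper 0.4 --newtons 30

```text
clock: 9.38
position: [550.0, 178.9, 70.6]
orientation: [0.001, -0.12, 0.993, 0.001]
contact_force: [-1.2, 0.5, 1.6]
finger_gap: 55.7
```

```bash
python3 - <<'E'
from h import *
p,r,s=cur(); print(s['clock'],p.round(1),s['q'].round(3),s['contact_force'].round(1),s['finger_gap'])
print((p-F)@DX,(p-F)@DY)
# lift 70; go over jig yaw: tool y along jig y
T=Rt(JA,0); up=p+75*Z
print('to jig hover', rel(np.array([*jig(0,0,0)[:2],p[2]+75]),T))
E
```

```text
9.375 [550.  178.9  70.6] [ 0.121  0.464  1.672  0.002  1.002 -1.692] [-1.2  0.5  1.6] 55.656008463547046
-87.86914261380903 -0.7060309218211098
to jig hover (array([  49. , -337.8,  -75.6]), array([ 0.13,  0.15, 35.5 ]))
```

Emit:
jog_arm --motion '[0,0,-8,0,0,0,0,0,-25,0,0,0,0,0,-48,0,0,0,2,-10,-68,0,0,2,7,-40,-75,0,0,6,13,-80,-75,0,0,10,19,-122,-75,0,0,14,25,-166,-75,0,0,18.5,31,-210,-75,0,0,23,37,-254,-75,0,0,27.5,43,-298,-75,0,0,32,49,-338,-75,0,0,35.5]'

```text
clock: 10.88
position: [583.2, -163.1, 146.2]
orientation: [0.002, 0.189, 0.982, 0.001]
contact_force: [0.5, 0.1, -0.9]
finger_gap: 55.2
```

Emit:
jog_arm --motion '[0,0,0,0,0,0,0,0,0,0,0,0,0,0,0,0,0,0]'

```text
clock: 11.25
position: [582.8, -160.0, 145.2]
orientation: [0.001, 0.187, 0.982, 0.001]
contact_force: [0.5, -0.4, -0.5]
finger_gap: 55.8
```

```bash
python3 - <<'E'
from h import *
from station import read_camera
p,r,s=cur(); print(s['clock'],p.round(1),s['q'].round(3),s['contact_force'].round(1),s['finger_gap'])
print((p-JC)@JX,(p-JC)@JY)
for n in("scene","top"):
    im=read_camera(n)[:,:,::-1]; cv2.imwrite(f"pics/{n}5.png",im)
    x,y,w,h=(160,120,120,120) if n=='scene' else (245,110,110,120); cv2.imwrite(f"pics/{n}5c.png",cv2.resize(im[y:y+h,x:x+w],None,fx=5,fy=5,interpolation=cv2.INTER_CUBIC))
E
```

```text
11.25 [ 582.8 -160.   145.2] [-0.454  0.424  1.526  0.003  1.19  -1.649] [ 0.5 -0.4 -0.5] 55.84246059732782
-0.39749226625012624 0.9072593541474125
```

View pics/scene5c.png

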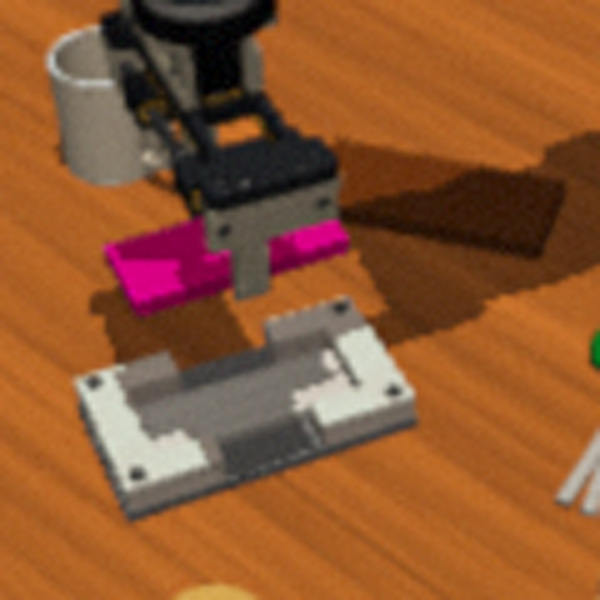

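View pics/top5c.png

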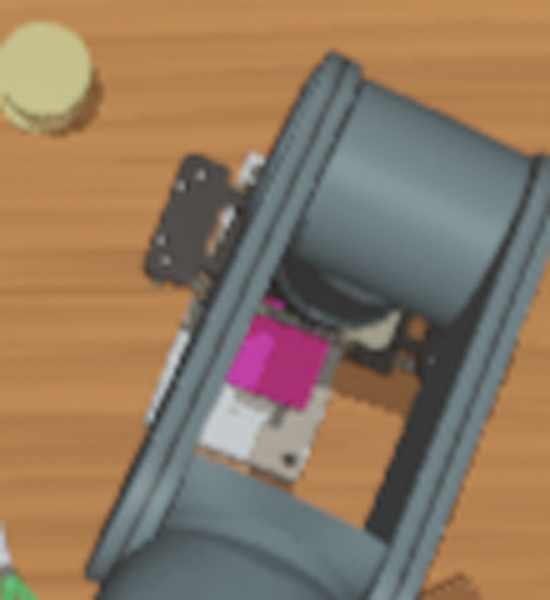

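The board is held level above the jig in the right direction: its corners in the scene crop are at (107,250), (140,312) and (348,240). I'll measure its offset in the hand.

```bash
cat > meas.py <<'E'
from h import *
def lines(img,roi,ztop,p):
    """magenta top corners from convex hull in scene; returns hull quad in jig coords at ztop"""
    t=cv2.imread(img); hsv=cv2.cvtColor(t,cv2.COLOR_BGR2HSV); H,S,V=[hsv[:,:,i].astype(int) for i in range(3)]
    m=((H>140)&(H<175)&(S>110)&(V>50)); x,y,w,h=roi; k=np.zeros(m.shape,np.uint8); k[y:y+h,x:x+w]=m[y:y+h,x:x+w]*255
    pts=cv2.findNonZero(k); hull=cv2.convexHull(pts)
    return k,hull[:,0,:]
E
python3 - <<'E'
from meas import *
p,r,s=cur()
k,h=lines("pics/scene5.png",(165,150,80,45),146,p)
print(h.tolist())
# predicted corner pixels for several x offsets of board centre from TCP
zb=p[2]-11
a=np.arctan2(r.as_matrix()[1,0],r.as_matrix()[0,0]); xt=-r.as_matrix()[:,0]; yt=r.as_matrix()[:,1]
for off in(0,2,4):
    c=p+off*xt
    P=[c+sx*65*xt+sy*28*yt+(zb-p[2]+dz)*Z for sx,sy,dz in[(-1,1,12),(-1,1,0),(-1,-1,12),(1,1,12),(1,1,0),(1,-1,12)]]
    print(off,proj('scene',P).round(1).tolist())
E
```

```text
[[229, 169], [228, 170], [222, 172], [203, 178], [190, 182], [187, 182], [186, 181], [181, 171], [181, 169], [199, 163], [200, 163], [227, 164], [228, 165], [229, 167]]
0 [[229.4, 166.9], [229.5, 170.0], [222.0, 156.2], [186.2, 179.6], [186.7, 182.8], [180.1, 168.0]]
2 [[228.7, 167.1], [228.9, 170.2], [221.4, 156.4], [185.5, 179.8], [186.0, 183.0], [179.4, 168.2]]
4 [[228.1, 167.2], [228.3, 170.4], [220.8, 156.6], [184.8, 180.0], [185.3, 183.2], [178.7, 168.4]]
```

Emit:
jog_arm --motion '[0,-0.9,15,0,0,0,0,-0.9,36,0,0,0,0,-0.9,58,0,0,0,0,-0.9,76,0,0,0,0,-0.9,88,0,0,0,0,-0.9,90,0,0,0,0,-0.9,90,0,0,0,0,-0.9,90,0,0,0]'

```text
clock: 12.35
position: [583.3, -162.2, 55.6]
orientation: [0.002, 0.188, 0.982, 0.001]
contact_force: [-0.6, -0.4, -1.0]
finger_gap: 55.5
```

```bash
python3 - <<'E'
from meas import *
from station import read_camera
p,r,s=cur(); print(s['clock'],p.round(1),s['contact_force'].round(1),s['finger_gap'],r.as_matrix()[:,1].round(3),np.degrees(np.arctan2(*-r.as_matrix()[[1,0],0])))
print((p-JC)@JX,(p-JC)@JY)
for n in("scene","top"):
    im=read_camera(n)[:,:,::-1]; cv2.imwrite(f"pics/{n}6.png",im)
    x,y,w,h=(170,160,80,75) if n=='scene' else (245,110,110,120); k=8 if n=='scene' else 5; c=cv2.resize(im[y:y+h,x:x+w],None,fx=k,fy=k,interpolation=cv2.INTER_CUBIC)
    if n=='scene': cv2.imwrite(f"pics/{n}6c.png",c)
    xt=-r.as_matrix()[:,0]; yt=r.as_matrix()[:,1]
    for dz in(1,-11):
        L=[p+sx*65*xt+sy*28*yt+dz*Z for sx,sy in[(-1,-1),(1,-1),(1,1),(-1,1),(-1,-1)]]
        cv2.polylines(c,[((proj(n,L)-[x,y]+.5)*k).round().astype(np.int32)],False,(255,255,0),1)
    for a,b in((95,52),(67,30)):
        L=[jig(sx*a,sy*b,28) for sx,sy in[(-1,-1),(1,-1),(1,1),(-1,1),(-1,-1)]]
        cv2.polylines(c,[((proj(n,L)-[x,y]+.5)*k).round().astype(np.int32)],False,(0,255,0),1)
    cv2.imwrite(f"pics/{n}6o.png",c)
E
```

```text
12.35 [ 583.3 -162.2   55.6] [-0.6 -0.4 -1. ] 55.54567541360642 [0.37  0.929 0.003] -21.69856084393255
0.8691980568031875 -0.9377820811084933
```

View pics/scene6c.png

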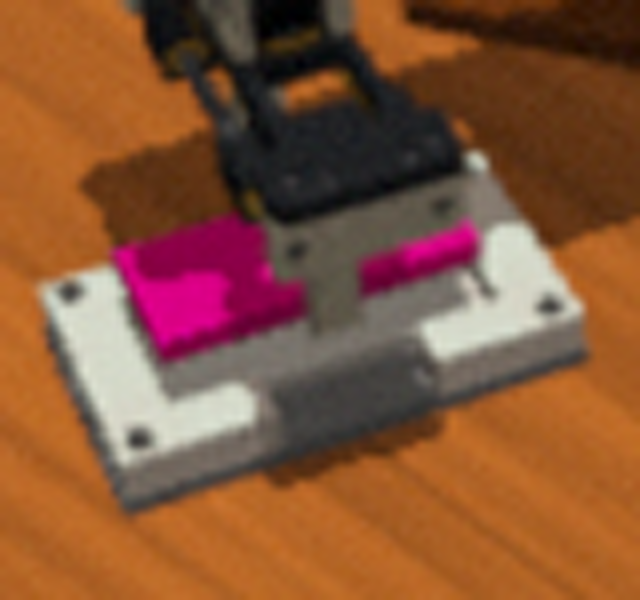

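View pics/scene6o.png

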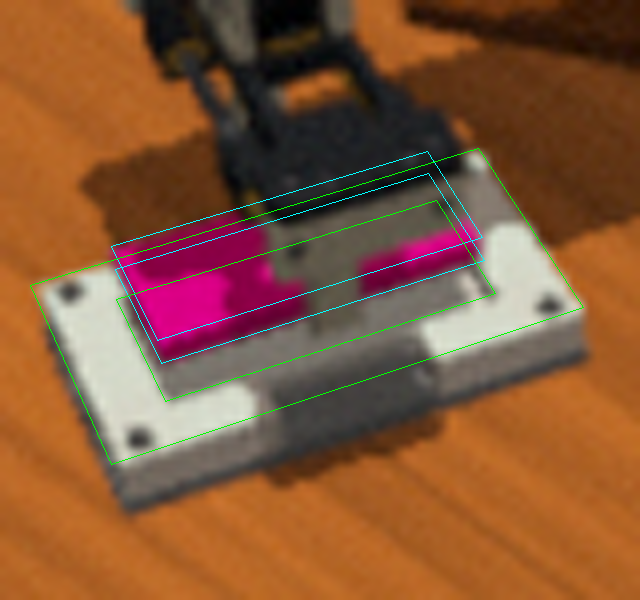

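View pics/top6o.png

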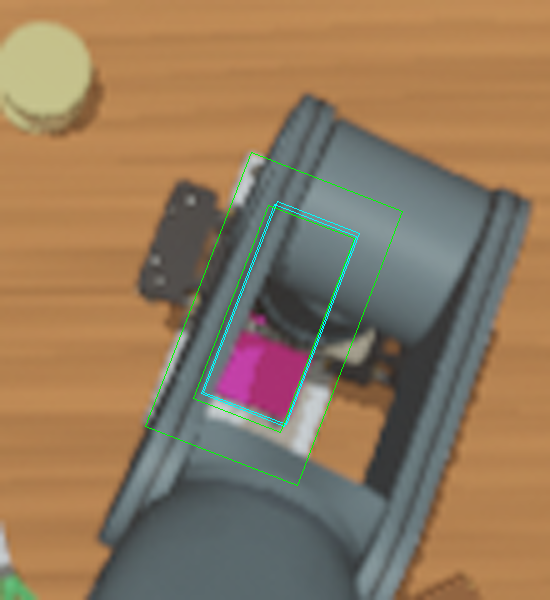

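The scene overlay puts the actual jig about 1 px to the right of my top-view estimate, while the board matches the hand prediction. I'll measure the jig's screw dots, edges and the board end within the scene view itself.

```bash
python3 - <<'E'
from meas import *
s=cv2.imread("pics/scene0.png"); g=cv2.cvtColor(s,cv2.COLOR_BGR2GRAY).astype(float)
# dots: local minima near expected
for n,gg in(('scene',g),('top',cv2.cvtColor(cv2.imread("pics/top0.png"),cv2.COLOR_BGR2GRAY).astype(float))):
    Q=[]
    for sx,sy in[(1,1),(1,-1),(-1,1),(-1,-1)]:
        e=proj(n,jig(sx*85,sy*45,28))[0]; xi,yi=e.round().astype(int)
        w=gg[yi-4:yi+5,xi-4:xi+5]; sub=w.copy(); mnl=cv2.minMaxLoc(sub[1:-1,1:-1])[2]; cx,cy=xi-3+mnl[0],yi-3+mnl[1]
        w=gg[cy-2:cy+3,cx-2:cx+3]; ww=np.clip(np.percentile(w,70)-10-w,0,None); yy,xx=np.mgrid[cy-2:cy+3,cx-2:cx+3]
        Q.append([(ww*xx).sum()/ww.sum(),(ww*yy).sum()/ww.sum()])
    W=ray(n,Q,28); print(n,np.round(Q,1).tolist()); print(' jig coords',[(round((w-JC)@JX,1),round((w-JC)@JY,1)) for w in W],'mean',round((W.mean(0)-JC)@JX,1),round((W.mean(0)-JC)@JY,1))
# white top outline in the scene
hsv=cv2.cvtColor(s,cv2.COLOR_BGR2HSV); m=((hsv[:,:,1]<60)&(hsv[:,:,2]>150)).astype(np.uint8)*255
k=np.zeros_like(m); k[175:225,170:248]=m[175:225,170:248]; h=cv2.convexHull(cv2.findNonZero(k))[:,0,:]
W=ray('scene',h,28); X=(W-JC)@JX; Y=(W-JC)@JY; print('outline x',X.min(),X.max(),'y',Y.min(),Y.max()); 
r=cv2.minAreaRect(np.c_[X,Y].astype(np.float32)); print(r)
# board end in the scene
p,rr,_=cur()
k,h=lines("pics/scene6.png",(180,183,55,25),0,p)
for z in(56.6,44.6):
    W=ray('scene',h,z); print('board hull at',z,np.c_[h,((W-JC)@JX).round(1),((W-JC)@JY).round(1)].tolist())
E
```

```text
scene [[187.2, 214.9], [177.9, 195.5], [238.4, 198.2], [227.5, 180.4]]
 jig coords [(np.float64(81.8), np.float64(46.8)), (np.float64(82.3), np.float64(-44.3)), (np.float64(-83.2), np.float64(47.9)), (np.float64(-85.1), np.float64(-43.2))] mean -1.0 1.8
top [[295.9, 143.8], [320.9, 153.8], [277.3, 191.8], [302.6, 201.6]]
 jig coords [(np.float64(84.5), np.float64(44.1)), (np.float64(83.8), np.float64(-42.8)), (np.float64(-82.0), np.float64(44.0)), (np.float64(-81.9), np.float64(-42.5))] mean 1.1 0.7
outline x -93.62727682103036 91.79478620614688 y -48.28702618119958 55.8115903989829
((-1.04443359375, 3.7176437377929688), (103.54347229003906, 185.5055694580078), 89.79676818847656)
board hull at 56.6 [[229.0, 191.0, -58.7, 33.6], [228.0, 192.0, -54.2, 36.4], [226.0, 193.0, -47.0, 37.8], [193.0, 204.0, 58.2, 39.4], [190.0, 204.0, 66.1, 35.7], [189.0, 203.0, 67.5, 30.5], [186.0, 197.0, 67.6, 2.5], [184.0, 192.0, 66.4, -20.9], [184.0, 191.0, 65.0, -25.2], [186.0, 190.0, 58.1, -26.8], [196.0, 187.0, 26.2, -26.6], [228.0, 187.0, -62.9, 15.7], [229.0, 189.0, -62.2, 25.3]]
board hull at 44.6 [[229.0, 191.0, -63.2, 21.7], [228.0, 192.0, -58.7, 24.5], [226.0, 193.0, -51.4, 26.0], [193.0, 204.0, 55.6, 27.6], [190.0, 204.0, 63.6, 23.8], [189.0, 203.0, 65.0, 18.5], [186.0, 197.0, 65.1, -9.9], [184.0, 192.0, 63.8, -33.7], [184.0, 191.0, 62.4, -38.0], [186.0, 190.0, 55.5, -39.7], [196.0, 187.0, 23.0, -39.5], [228.0, 187.0, -67.6, 3.5], [229.0, 189.0, -66.8, 13.3]]
```

```bash
python3 - <<'E'
from meas import *
k,h=lines("pics/top6.png",(280,165,35,40),0,None)
for z in(56.6,44.6):
    W=ray('top',h,z); print('board hull at',z,np.c_[h,((W-JC)@JX).round(1),((W-JC)@JY).round(1)].tolist())
im=cv2.imread("pics/top6.png"); cv2.imwrite("pics/top6z.png",cv2.resize(im[160:215,275:330],None,fx=10,fy=10,interpolation=cv2.INTER_NEAREST))
E
```

```text
board hull at 56.6 [[306.0, 183.0, -25.7, -28.7], [303.0, 190.0, -49.8, -27.8], [302.0, 192.0, -56.8, -27.1], [301.0, 193.0, -60.9, -25.3], [298.0, 192.0, -61.4, -15.4], [290.0, 189.0, -61.8, 11.4], [288.0, 187.0, -58.2, 19.6], [292.0, 178.0, -27.1, 18.0], [295.0, 172.0, -6.0, 16.0], [297.0, 173.0, -6.6, 9.0], [305.0, 180.0, -18.1, -22.4], [306.0, 181.0, -19.9, -26.5]]
board hull at 44.6 [[306.0, 183.0, -24.2, -29.9], [303.0, 190.0, -48.5, -28.9], [302.0, 192.0, -55.5, -28.2], [301.0, 193.0, -59.7, -26.4], [298.0, 192.0, -60.2, -16.4], [290.0, 189.0, -60.5, 10.6], [288.0, 187.0, -56.9, 18.8], [292.0, 178.0, -25.6, 17.2], [295.0, 172.0, -4.2, 15.2], [297.0, 173.0, -4.9, 8.1], [305.0, 180.0, -16.4, -23.5], [306.0, 181.0, -18.2, -27.6]]
```

View pics/top6z.png

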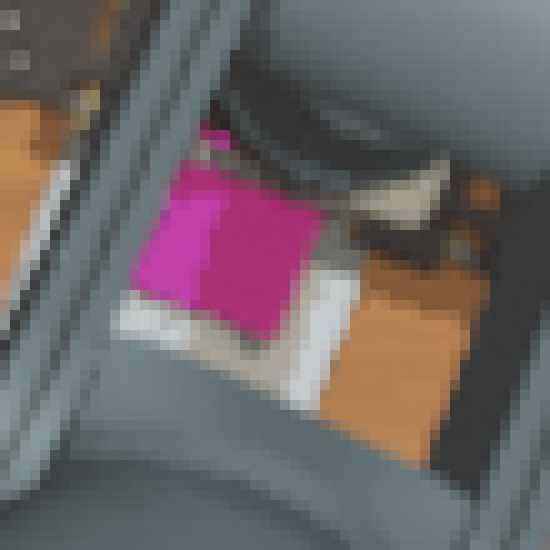

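Scene and top agree that the board sits about 2.4 mm too far along +jig x and 1.7 mm too far along -y. I'll shift by that and lower in steps, watching the force.

Emit:
jog_arm --motion '[1.2,0.9,0,0,0,0,2.4,1.7,0,0,0,0,2.4,1.7,5,0,0,0,2.4,1.7,10,0,0,0,2.4,1.7,14,0,0,0,2.4,1.7,17,0,0,0,2.4,1.7,19,0,0,0,2.4,1.7,19,0,0,0]'

```text
clock: 13.45
position: [581.1, -159.4, 35.6]
orientation: [0.001, 0.188, 0.982, 0.001]
contact_force: [0.1, 0.2, -0.4]
finger_gap: 55.7
```

```bash
python3 - <<'E'
from meas import *
from station import read_camera
p,r,s=cur(); print(s['clock'],p.round(1),s['contact_force'].round(1),s['ft_torque'].round(2),s['finger_gap'])
print((p-JC)@JX,(p-JC)@JY)
im=read_camera("scene")[:,:,::-1]; cv2.imwrite("pics/scene7.png",im); cv2.imwrite("pics/scene7c.png",cv2.resize(im[160:235,170:250],None,fx=8,fy=8,interpolation=cv2.INTER_CUBIC))
E
```

```text
13.45 [ 581.1 -159.4   35.6] [ 0.1  0.2 -0.4] [-0.02  0.02 -0.  ] 55.67491866475768
-2.179943346180111 0.8785184264330104
```

View pics/scene7c.png

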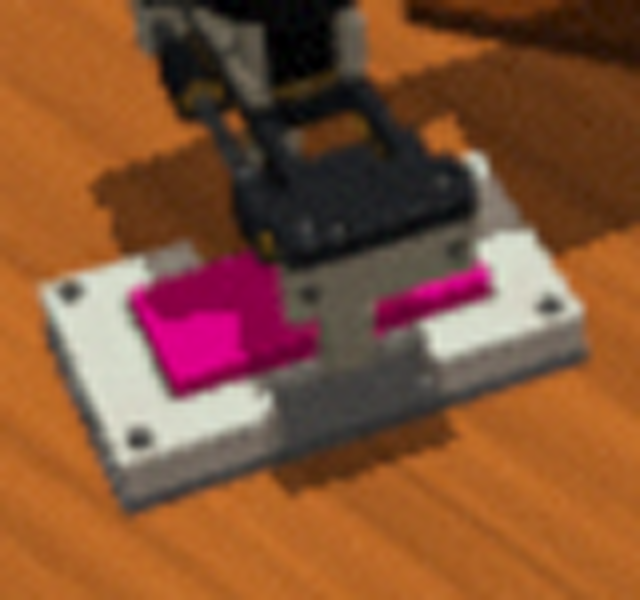

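The board has entered the recess (bottom at about 24.6 mm) with no contact force. I'll keep lowering, which presses it onto the balls.

Emit:
jog_arm --motion '[0,0,1,0,0,0,0,0,2,0,0,0,0,0,3,0,0,0,0,0,4,0,0,0,0,0,4,0,0,0]'

```text
clock: 14.12
position: [581.6, -159.6, 32.1]
orientation: [0.002, 0.188, 0.982, 0.001]
contact_force: [1.2, 0.4, 1.0]
finger_gap: 55.5
```

Emit:
jog_arm --motion '[0,0,1,0,0,0,0,0,2,0,0,0,0,0,3,0,0,0,0,0,3,0,0,0]'

```text
clock: 14.62
position: [581.0, -159.4, 28.5]
orientation: [0.001, 0.188, 0.982, 0.001]
contact_force: [0.5, -0.8, 0.7]
finger_gap: 55.6
```

Emit:
jog_arm --motion '[0,0,0.8,0,0,0,0,0,1.5,0,0,0,0,0,1.5,0,0,0]'

```text
clock: 15.0
position: [581.1, -159.3, 27.1]
orientation: [0.001, 0.188, 0.982, 0.001]
contact_force: [0.7, -1.3, 1.6]
finger_gap: 55.6
```

```bash
python3 - <<'E'
from meas import *
from station import read_camera
p,r,s=cur(); print(s['clock'],p.round(1),s['contact_force'].round(1),s['ft_torque'].round(2),s['finger_gap'])
im=read_camera("scene")[:,:,::-1]; cv2.imwrite("pics/scene8.png",im); cv2.imwrite("pics/scene8c.png",cv2.resize(im[160:235,170:250],None,fx=8,fy=8,interpolation=cv2.INTER_CUBIC))
E
```

```text
15.0 [ 581.1 -159.3   27.1] [ 0.7 -1.3  1.6] [-0.06 -0.18 -0.01] 55.63996815954473
```

View pics/scene8c.png

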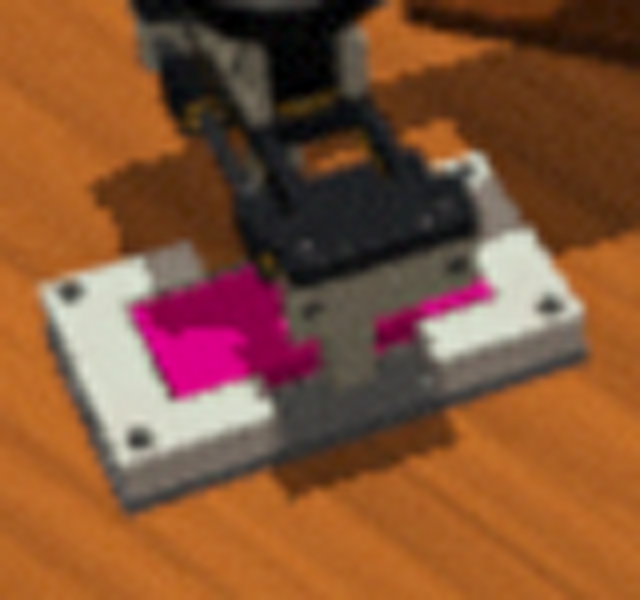

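The board looks flush in the recess. I'll let go, rise, close the fingers and press the middle with the fingertips, measuring the force, to make sure it is home.

Emit:
jog_arm --motion '[0,0,0,0,0,0,0,0,0,0,0,0,0,0,0,0,0,0,0,0,0,0,0,0,0,0,0,0,0,0,0,0,-10,0,0,0,0,0,-25,0,0,0,0,0,-40,0,0,0,0,0,-48,0,0,0,0,0,-48,0,0,0]' --gripper 1

```text
clock: 16.3
position: [581.6, -159.8, 76.5]
orientation: [0.002, 0.188, 0.982, 0.001]
contact_force: [-0.0, 0.3, 0.3]
finger_gap: 93.2
```

Emit:
jog_arm --motion '[-2,0,0,0,0,0,-2,0,0,0,0,0,-2,0,0,0,0,0,-2,0,0,0,0,0,-2,0,0,0,0,0,-2,0,0,0,0,0,-2,0,0,0,0,0,-2,0,0,0,0,0,-2,0,0,0,0,0,-2,0,0,0,0,0]' --gripper 0

```text
clock: 17.55
position: [582.9, -160.2, 75.3]
orientation: [0.001, 0.188, 0.982, 0.001]
contact_force: [0.2, -0.6, 0.3]
finger_gap: 1.0
```

```bash
python3 - <<'E'
from meas import *
from station import read_camera
p,r,s=cur(); print(s['clock'],p.round(1),s['contact_force'].round(1),s['finger_gap'],(p-JC)@JX,(p-JC)@JY)
for n in("scene","top"):
    im=read_camera(n)[:,:,::-1]; cv2.imwrite(f"pics/{n}9.png",im)
    x,y,w,h=(170,150,80,75) if n=='scene' else (255,120,80,90); cv2.imwrite(f"pics/{n}9c.png",cv2.resize(im[y:y+h,x:x+w],None,fx=6.5,fy=6.5,interpolation=cv2.INTER_CUBIC))
E
```

```text
17.55 [ 582.9 -160.2   75.3] [ 0.2 -0.6  0.3] 0.9884251002561296 -0.18858674342929466 0.7373359993350256
```

View pics/scene9c.png

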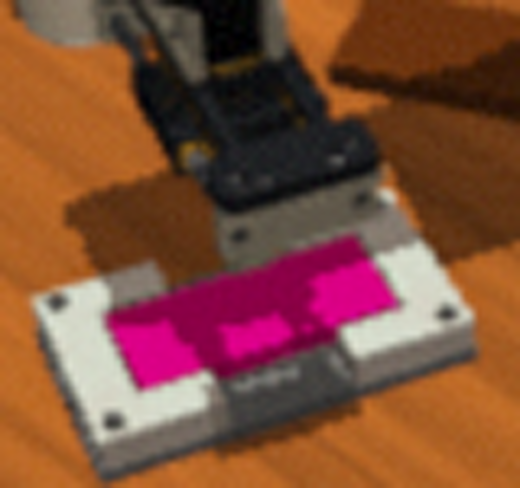

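View pics/top9c.png

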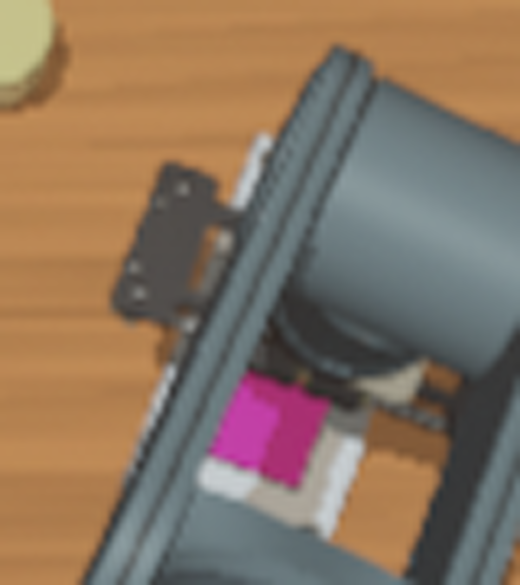

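The board sits in the recess, looking flush, and the fingers are shut. Now I'll press the middle gently.

Emit:
jog_arm --motion '[0,0,8,0,0,0,0,0,18,0,0,0,0,0,25,0,0,0,0,0,27,0,0,0,0,0,27,0,0,0]'

```text
clock: 18.27
position: [582.9, -160.1, 48.0]
orientation: [0.001, 0.188, 0.982, 0.001]
contact_force: [0.6, 0.7, -0.1]
finger_gap: 0.5
```

Emit:
jog_arm --motion '[0,0,1,0,0,0,0,0,2,0,0,0,0,0,2,0,0,0]'

```text
clock: 18.65
position: [583.0, -160.2, 46.4]
orientation: [0.001, 0.188, 0.982, 0.001]
contact_force: [0.0, 0.3, 0.4]
finger_gap: 0.5
```

Emit:
jog_arm --motion '[0,0,1,0,0,0,0,0,1,0,0,0]'

```text
clock: 18.9
position: [583.2, -160.2, 45.5]
orientation: [0.001, 0.188, 0.982, 0.001]
contact_force: [0.3, -0.3, 0.5]
finger_gap: 0.8
```

Fingertips are at about 28.5 mm with no contact, so the board is not proud at its middle. I'll continue in small steps until it pushes back.

Emit:
jog_arm --motion '[0,0,0.5,0,0,0,0,0,1,0,0,0,0,0,1,0,0,0]'

```text
clock: 19.27
position: [583.2, -160.3, 45.3]
orientation: [0.001, 0.188, 0.982, 0.001]
contact_force: [-0.7, 0.2, 7.3]
finger_gap: 0.5
```

Emit:
jog_arm --motion '[0,0,0.5,0,0,0,0,0,1,0,0,0,0,0,1,0,0,0]'

```text
clock: 19.65
position: [583.3, -160.3, 45.3]
orientation: [0.002, 0.188, 0.982, 0.001]
contact_force: [-4.6, 1.8, 14.7]
finger_gap: 0.3
```

It turns stiff at tip height 28.3 mm with 14.7 N, so the board is on the floor and flush. I'll retreat and check.

Emit:
jog_arm --motion '[0,0,-4,0,0,0,0,0,-15,0,0,0,0,0,-40,0,0,0,0,0,-75,0,0,0,0,0,-110,0,0,0,20,0,-140,0,0,0,60,0,-150,0,0,0,100,0,-150,0,0,0,140,0,-150,0,0,0,180,0,-150,0,0,0,210,0,-150,0,0,0,220,0,-150,0,0,0]'

```text
clock: 21.15
position: [377.1, -78.5, 193.4]
orientation: [0.001, 0.188, 0.982, 0.001]
contact_force: [-0.6, 0.4, 0.1]
finger_gap: 0.4
```

```bash
python3 - <<'E'
from meas import *
from station import read_camera
p,r,s=cur(); print(s['clock'],p.round(1),s['contact_force'].round(1))
for n in("scene","top"):
    im=read_camera(n)[:,:,::-1].copy(); cv2.imwrite(f"pics/{n}10.png",im)
    cv2.imwrite(f"pics/{n}10b.png",cv2.resize(im,(800,600),interpolation=cv2.INTER_CUBIC))
    x,y,w,h=(170,165,80,65) if n=='scene' else (262,132,66,80); k=8 if n=='scene' else 7
    cv2.imwrite(f"pics/{n}10c.png",cv2.resize(im[y:y+h,x:x+w],None,fx=k,fy=k,interpolation=cv2.INTER_CUBIC))
E
```

```text
21.15 [377.1 -78.5 193.4] [-0.6  0.4  0.1]
```

View pics/scene10c.png

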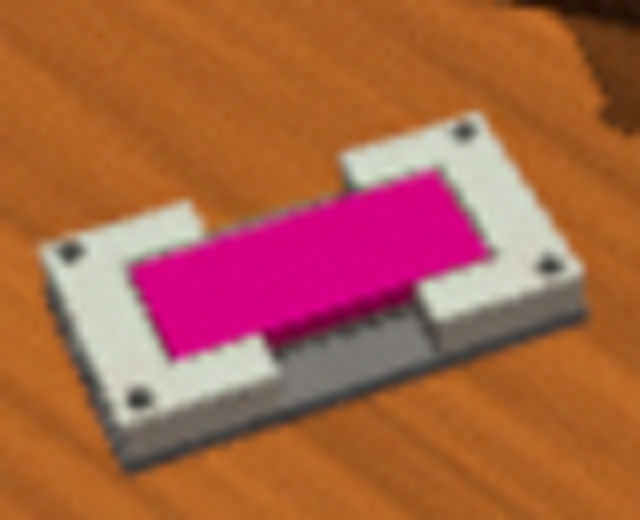

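View pics/scene10b.png

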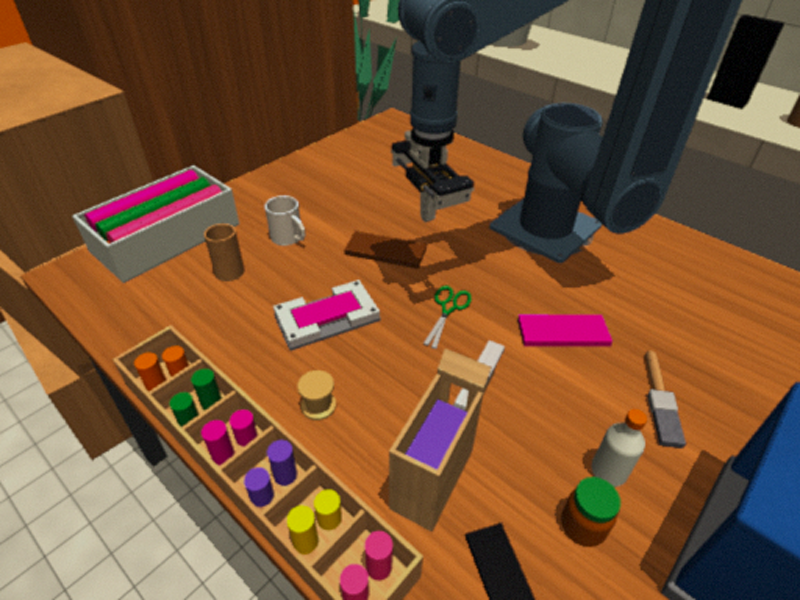

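View pics/top10b.png

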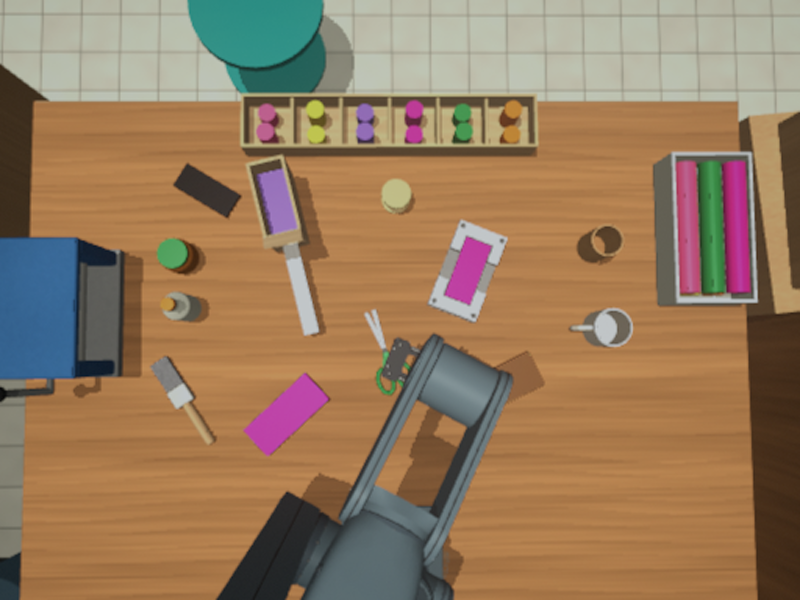

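The board lies flush between the white blocks, the tongue is empty up to the lip, the stack is inside and every bystander is where it was. I'll run one numeric check, then hand in.

```bash
python3 - <<'E'
from meas import *
k,h=lines("pics/top10.png",(275,145,50,55),0,None)
W=ray('top',h,28); print('top',cv2.minAreaRect(np.c_[(W-JC)@JX,(W-JC)@JY].astype(np.float32)))
for n in("scene","top"):
    a=cv2.imread(f"pics/{n}0.png").astype(int); b=cv2.imread(f"pics/{n}10.png").astype(int)
    d=(np.abs(a-b).max(2)>60).astype(np.uint8); N,_,st,c=cv2.connectedComponentsWithStats(d); print(n,[(st[i,:5].tolist()) for i in range(1,N) if st[i,4]>12])
from station import hand_in
print(hand_in())
E
```

```text
top ((1.1573753356933594, 0.9515037536621094), (129.47125244140625, 55.64741516113281), 0.556638777256012)
scene [[255, 0, 98, 34, 1725], [354, 0, 8, 5, 22], [394, 0, 39, 64, 848], [452, 0, 38, 59, 218], [442, 65, 7, 12, 32], [391, 69, 10, 3, 17], [251, 74, 52, 68, 1805], [332, 101, 8, 11, 53], [372, 119, 47, 31, 563], [319, 128, 14, 7, 41], [370, 131, 9, 13, 47], [504, 139, 8, 9, 26], [241, 141, 88, 53, 1306], [374, 145, 124, 107, 2444], [338, 161, 49, 23, 572], [499, 169, 7, 6, 28], [187, 186, 44, 24, 582], [280, 251, 20, 12, 112]]
top [[164, 106, 17, 6, 25], [285, 152, 29, 43, 673], [177, 155, 20, 15, 190], [139, 214, 188, 170, 7587], [244, 234, 8, 9, 21], [319, 251, 6, 11, 24], [77, 302, 14, 5, 31], [0, 315, 78, 69, 3543], [230, 337, 35, 23, 281], [271, 350, 11, 10, 53], [229, 353, 23, 24, 118], [282, 370, 8, 14, 79]]
the job is handed in; nothing more can be done
None
```

The magenta base board is out of the dispenser and pressed home in the white jig, and I handed the job in at about 21 s of the 58 s allowed. `hand_in` gives no verdict.

**What I did:**
- I gripped the projecting end under the lip with the tool tilted 22° and pulled it about 112 mm straight out onto the tongue.
- I let go, regrasped the board upright at its middle, and lowered it into the recess and past the balls.
- After letting go, I pressed its middle with the closed fingertips.

**Last checks:**
- **Seating:** the press went stiff with the fingertips 28.3 mm above the table, at 14.7 N. The jig top is at 28 mm, so the board is flush.
- **Position:** the top view measures the board at 129.5 x 55.6 mm. It is about 1 mm from my estimated jig centre, which is within camera accuracy.
- **Dispenser:** the stack dropped and nothing sticks out of the slot in the top view.
- **Surroundings:** comparing pictures from before and after, I saw change only at the arm and its shadow, the jig, the slot and the inside of the dispenser. The arm partly hid the scissors and the brown board in the top view, but the scene view shows both in place.

**Disagreement between cameras:** the two views put the jig about 2 mm apart. I corrected for it by measuring board against jig in each view, and the board then went in with almost no side force.

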